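# Prop the drying cabinet's door ajar with its stay

### The job

Air the little white drying cabinet: take the steel stay by its black knob, push the sprung door open with it, and drop the stay's red-ringed hole over the brass peg on the cabinet's top, so that the stay lies down flat on the top and holds the door ajar by itself when you let go. Feel for the peg gently, do not press or shove the stay hard against the cabinet or the peg, and leave the loose things around it alone.

Things in the scene. Friction and masses are not known exactly. Their poses are not given: they have to be found in the camera images.
- cabinet: white sheet-metal drying cabinet fixed to the bench, 200 deep x 240 wide x 90 mm high, flat top 90 mm above the bench. Origin: on the bench; the top reaches from x = -75 (front, where the door is) to x = +125 mm and y = -120 to +120 mm in its axes (x back, y to the left seen from the front, z up).
- door_hinge (a point): point on the door's upright hinge axis at the height of the cabinet's top (cabinet x = -83, y = +112 mm); axes as the cabinet's.
- door (a joint): angle of the front door (aluminium frame with clear pane, 222 mm long from its hinge) in rad: 0 shut, grows to 1.2 as its free edge swings out to cabinet -x. A closing spring pulls it shut: 0.1 N m when shut, 0.5 N m more per rad. With the red hole on the peg it stands at about 0.6 to 0.8, according to where the peg is.
- stay: flat steel stay bar, 22 wide x 6 mm thick, about 250 mm long, 0.16 kg; at the start it lies on the cabinet's top beside the peg. Origin: underside of the bar at its pivot on top of the door; x along the bar from pivot to knob, z up. Four holes 11 mm across at x = 103.5, 133.5, 163.5 (painted red ring) and 193.5 mm. The pivot lets it swing sideways and tip up. Presses of the stay on the cabinet and its peg are to stay below 30 N.
- stay_pivot (a point): the pivot, which joins the stay to the top of the door, 190 mm from the hinge axis along the door; it moves with the door.
- stay_knob (a point): centre of the stay's upright black knob, a cylinder 16 mm across and 40 mm high on the bar 235 mm from the pivot; this point is 26 mm above the bar's underside. Grasp it here from above with any yaw; the knob may turn between the fingers.
- red_hole (a point): centre of the red-ringed hole at the underside of the bar, 163.5 mm from the pivot; axes as the stay's.
- peg_slot (a point): middle of the short slot in the cabinet's top in which the upright brass peg is clamped (cabinet x = -45, y = 0, z = 90 mm). The peg is 8 mm across and stands 10 mm above the top. It is clamped immovably somewhere within 10 mm either way of this point, often well off it, along the slot, which runs in the direction (0.978, 0.208) of cabinet x, y; where exactly is not measured.
- solder_reel: loose teal solder reel, 77 x 57 x 32 mm; leave alone
- sticky_notes: loose yellow note pad, 75 x 75 x 13 mm; leave alone
- screw_dish: loose round steel screw dish, 65 mm across, 14 mm high; leave alone
- screwdriver_red: loose red screwdriver, 157 mm long; leave alone

How it is judged:
By the outcome, as a careful person would: the job done as asked, in the order asked, and still so for the second after the job is handed in, with the robot touching nothing.
It also fails if it takes over 72 s, if anything falls off the work surface, if the arm or the gripper's body presses on something with over 40 N, if the wrist force passes 120 N, or if a joint passes its speed limit or range.

### The arm

A 6-joint arm with a two-finger parallel gripper is mounted at the origin on a cart in front of the work surface, level with it; the furniture and walls round the work are solid. World frame = base frame: x ahead of the robot, y to its left, z up, the work surface at z = 0. Lengths are in m, angles in rad, forces in N, time in s.
With the tool pointing down it reaches from about 0.35 to 0.975 m from the base axis. Payload 4.9 kg.
Tool frame: the origin (TCP) lies at the very end of the fingers, on their centre line; the grasp point (between the pads) lies 19 mm behind it; z points along the fingers, x is the direction in which the jaws open and shut, and the axes are right-handed (so a half turn about z gives the same grasp; the last joint's range is limited). The gripper opens to 85 mm and grips with 20 to 120 N. Pads are 22 mm wide; open, the fingers measure 114 mm over their backs; the gripper's body (76 mm by 85 mm) begins 54 mm behind the grasp point. The pads swing forward as they close: fully open they stand 13 mm farther back than shut.
Start: joints at [-1.428, 0.053, 1.613, -0, 1.476, -0.119], TCP at [0.162, -0.604, 0.231] pointing down, gripper open.
Joint ranges: [-3.01, 3.01], [-1.01, 2.22], [0.06, 2.58], [-1.02, 4.17], [0.09, 2.62], [-3.14, 3.14]. Speed limits (rad/s): [2.57, 2.57, 3.14, 3.14, 3.14, 3.14].

### API

Orientations are given as a unit quaternion [w, x, y, z].
In Python, from plant import manip, imaging gives the robot as it stands.
- The arm moves only by the shell command python3 -m pendant 'ROWS'. ROWS is JSON, a list that holds one entry, the list of rows, each a list of 7 numbers: the turn, a rotation vector about the world's x, y, z in units of pi rad (1.0 is pi rad), then the shift along the world's x, y, z in units of 250 mm (1.0 is 250 mm), then the opening, from 0 (shut) to 1 (fully open). In form: [[[ax, ay, az, tx, ty, tz, claw], ...]]. A call has 1 to 20 rows; each row shifts and turns the commanded pose from where the row before left it; what a row does not reach is not made up. A row lasts 1/8 s, in which the tool goes at most 62.5 mm and 10.7 degrees, less where a joint would pass 70% of its speed; a pose out of reach is approached as far as the arm can. A call with a number of a shift or a turn outside -1 to 1 is refused whole. A call with a gripper value outside its range is refused whole. The fingers move at their own pace and stop on an object; the grip force is fixed at half the most. Time passes only in rows, so rows that do not move let the fingers close. It gives the time, the measured TCP pose, the force and the opening at its end, in the units of the state.
- manip.state(): the state, without advancing time (a new reading comes with each control period).
- imaging.grab_frame(name): name is "side" or "top"; returns a dict with "frame" (384x512x3 uint8, blue, green, red), "mtx" (3x3 intrinsics, pixels), "k1" (the pictures are not rectified: a ray, as slopes to the right and down, at radius r is drawn at 1 + k1 r^2 times it, then the intrinsics apply), "world_to_cam" (4x4, takes a point from world to camera coordinates). Camera axes: x right, y down, z forward; pixel columns grow to the right and rows downward; lengths in m; the calibration is good to about 2 mm. A picture is of the moment at which its call begins. There is no depth.
- manip.job_done(): hands the job in, once; it reports no verdict.
The state is a dict: "time": time; "joint_pos": joint angles; "joint_vel": joint speeds; "joint_efforts": joint torques, N m; "tool_pos": TCP position; "tool_rot": TCP orientation; "contact_force": force on the tool from outside, world axes, zero at the start; "ft_torque": the same for the moment, N m; "gripper_width": opening from 0.0 (shut) to 1.0 (fully open).
Only numpy, scipy, OpenCV 4.12 (cv2) and the standard library are available. Lean on these libraries where they do the work, as an engineer would, in place of code of your own. Each camera call takes 0.05 s, during which the arm holds its last target. There are 200 camera calls.

## Working session

There is one attempt and no reset: what is moved stays moved. The work goes in short steps, Python scripts to look and compute and a shell command to move; the robot and the scene stay as the last step left them, time stands still between calls to the robot, and variables do not carry over. Pictures are saved under pics/ and viewed, about 8 in all and at most 12, crops included, and the job is handed in when it is done.

```bash
mkdir -p pics && cat > h.py <<'E'
import numpy as np, cv2
from plant import manip, imaging
def grab(n,save=None):
    d=imaging.grab_frame(n)
    if save: cv2.imwrite('pics/'+save,d['frame'])
    return d
def ray(d,u,v):
    K=d['mtx']; p=np.array([(u-K[0][2])/K[0][0],(v-K[1][2])/K[1][1]]); q=p.copy()
    for _ in range(30): q=p/(1+d['k1']*(q@q))
    T=np.array(d['world_to_cam']); R=T[:3,:3]; o=-R.T@T[:3,3]
    return o,R.T@np.array([q[0],q[1],1.])
def onz(d,u,v,z):
    o,r=ray(d,u,v); return o+r*(z-o[2])/r[2]
def proj(d,P):
    T=np.array(d['world_to_cam']); c=T[:3,:3]@np.array(P)+T[:3,3]; q=c[:2]/c[2]; q=q*(1+d['k1']*(q@q)); K=np.array(d['mtx'])
    return np.array([K[0][0]*q[0]+K[0][2],K[1][1]*q[1]+K[1][2]])
E
python3 - <<'E'
from h import *
for n in('top','side'):
    d=grab(n,n+'0.png'); T=np.array(d['world_to_cam']); print(n,np.round(-T[:3,:3].T@T[:3,3],3),np.round(T[:3,:3],2).tolist(),np.round(d['mtx'],1).tolist(),d['k1'])
print(manip.state())
a=cv2.imread('pics/top0.png');cv2.imwrite('pics/top0b.png',cv2.resize(a,(768,576)))
a=cv2.imread('pics/side0.png');cv2.imwrite('pics/side0b.png',cv2.resize(a,(768,576)))
E
```

```text
top [ 0.205 -0.015  1.683] [[-0.03, -1.0, -0.0], [-0.99, 0.03, -0.16], [0.16, -0.0, -0.99]] [[481.7, 0.0, 255.8], [0.0, 481.7, 188.0], [0.0, 0.0, 1.0]] 0.0487426813695964
side [0.232 0.873 0.705] [[-0.97, -0.26, 0.01], [-0.15, 0.53, -0.84], [0.21, -0.81, -0.55]] [[378.7, 0.0, 260.9], [0.0, 378.7, 193.0], [0.0, 0.0, 1.0]] -0.04329608046260058
{'time': 0.1, 'joint_pos': array([-1.42798846e+00,  5.32844214e-02,  1.61413147e+00,  2.57331380e-05,
        1.47601831e+00, -1.18976359e-01]), 'joint_vel': array([-0.00168642,  0.00026075, -0.00371966, -0.00077684,  0.00051414,
       -0.00060893]), 'joint_efforts': array([ 3.05070471e-04, -3.94904387e+01, -3.71362996e+01, -2.30748556e-04,
        3.92031128e-03, -8.14605727e-06]), 'tool_pos': array([ 0.16169459, -0.6031453 ,  0.23020501]), 'tool_rot': array([-6.52446142e-04,  7.93347641e-01, -6.08768160e-01, -6.49850621e-04]), 'contact_force': array([-0.24285842, -0.00697324,  0.52911039]), 'ft_torque': array([-0.01909576,  0.0170147 ,  0.02395022]), 'gripper_width': 1.0038366802701784}
```

View pics/top0b.png

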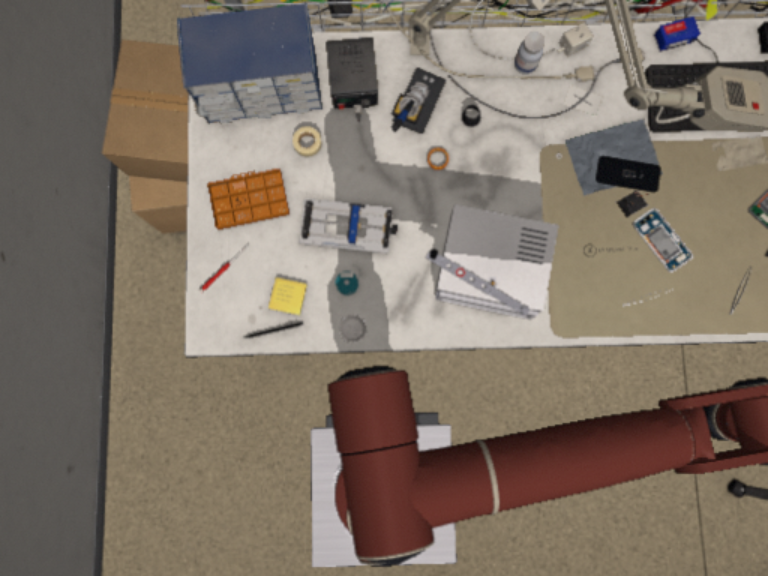

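View pics/side0b.png

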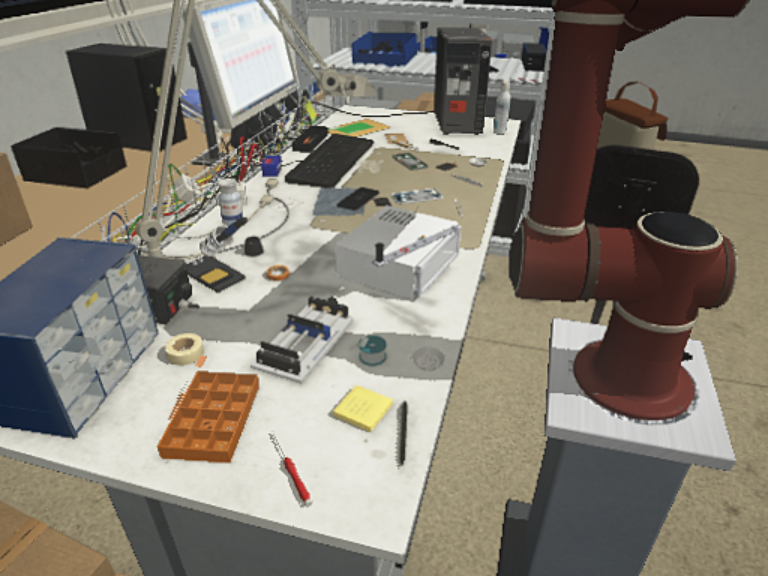

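View crops.

The top view shows the cabinet at about (435-555, 205-315) in the 1.5x picture, with its door facing the robot. The knob is at (433,254), the red ring at (460,271) and the pivot near (530,313). Next I'll take zoomed crops.

```bash
python3 - <<'E'
import cv2,numpy as np
a=cv2.imread('pics/top0.png')[130:220,275:385]; b=cv2.imread('pics/side0.png')[130:205,215:315]
c=np.hstack([cv2.resize(a,(440*1,360),interpolation=cv2.INTER_CUBIC)]);
c=cv2.resize(a,None,fx=7,fy=7,interpolation=cv2.INTER_CUBIC)[:600]
cv2.imwrite('pics/t1.png',cv2.resize(a,(770,630),interpolation=cv2.INTER_CUBIC)[:600])
cv2.imwrite('pics/s1.png',cv2.resize(b,(800,600),interpolation=cv2.INTER_CUBIC))
E
```

```text
(no output)
```

View pics/t1.png

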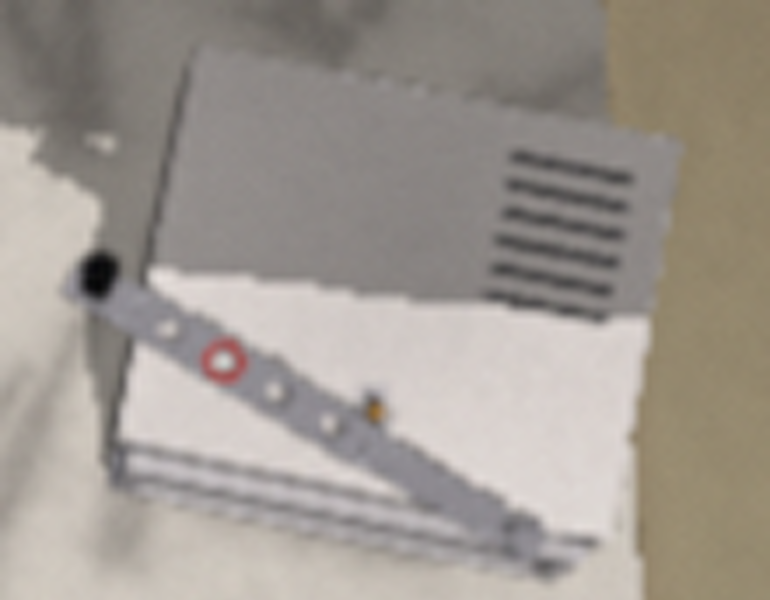

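View pics/s1.png

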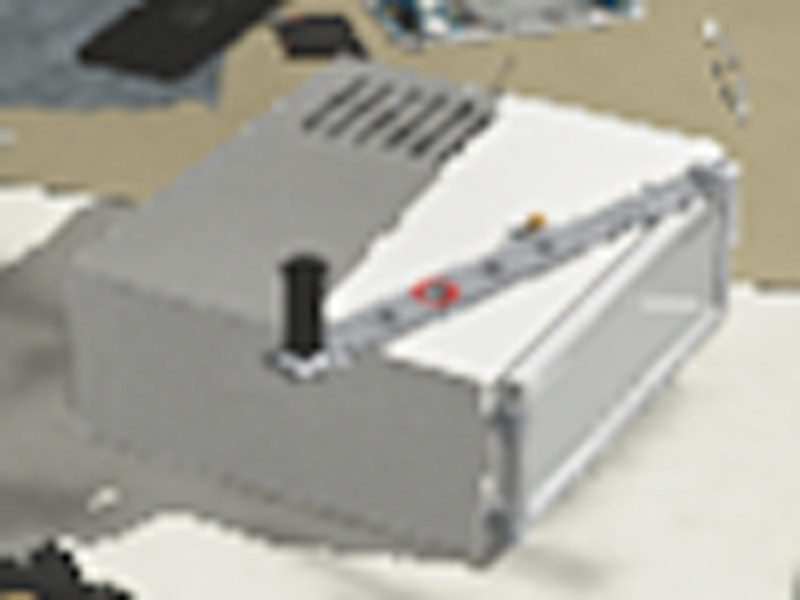

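```bash
cat > fit0.py <<'E'
from h import *
from scipy.optimize import least_squares
D={n:grab(n) for n in('top','side')}
U=lambda p,s,o:(np.array(p)+.5)/s-.5+np.array(o)
t=lambda u,v:U((u,v),7,(275,130)); s=lambda u,v:U((u,v),8,(215,130))
# stay hole pts: (x,z above underside)
S={'h4':(.1935,.006),'red':(.1635,.006),'h2':(.1335,.006),'h1':(.1035,.006),'knob':(.235,.046)}
obs=[('top','bl',t(195,48)),('top','br',t(682,142)),('top','red',t(223,361)),('top','h4',t(167,327)),('top','h2',t(276,390)),('top','h1',t(331,423)),('top','peg',t(373,408)),('top','knob',t(98,268)),
('side','bl',s(72,258)),('side','red',s(437,293)),('side','h4',s(388,316)),('side','h2',s(491,268)),('side','h1',s(545,246)),('side','peg',s(537,220)),('side','knob',s(304,260))]
def pts(p):
    x,y,a,b,o=p[:5]; c=lambda X,Y,Z:np.array([x+np.cos(a)*X-np.sin(a)*Y,y+np.sin(a)*X+np.cos(a)*Y,Z])
    P={'bl':c(.125,.12,.09),'br':c(.125,-.12,.09),'peg':c(-.045+.978*o,.208*o,.1),'hinge':c(-.083,.112,.09),'pivot':c(-.083,-.078,.09),'fr':c(-.075,-.12,.09),'slot':c(-.045,0,.09)}
    for k,(X,Z) in S.items(): P[k]=P['pivot']+np.array([X*np.cos(b),X*np.sin(b),Z])
    return P
def res(p):
    P=pts(p); return np.concatenate([proj(D[c],P[k])-m-(p[5:7] if c=='side' else p[7:9]) for c,k,m in obs]+[p[5:9]])
r=least_squares(res,[.45,-.15,-.1,1.,0,0,0,0,0],loss='soft_l1')
print(np.round(r.x,4)); print([(c,k,np.round(e,1).tolist()) for (c,k,_),e in zip(obs,res(r.x)[:-4].reshape(-1,2))])
for k,v in pts(r.x).items(): print(k,np.round(v,4))
for c,k,m in obs:
    if c=='top': print(k,np.round(onz(D['top'],*m,pts(r.x)[k][2]),4))
E
python3 fit0.py
```

```text
[ 0.4945 -0.2679 -0.2388  0.9863  0.0092 -0.6046  0.3912  0.3461  0.4558]
[('top', 'bl', [-0.2, -0.8]), ('top', 'br', [-0.1, 0.2]), ('top', 'red', [-0.0, -0.0]), ('top', 'h4', [0.3, 0.2]), ('top', 'h2', [0.1, 0.5]), ('top', 'h1', [-0.0, 0.5]), ('top', 'peg', [-0.0, 0.1]), ('top', 'knob', [0.3, -0.3]), ('side', 'bl', [-0.3, 0.5]), ('side', 'red', [0.2, -0.1]), ('side', 'h4', [-0.5, -0.0]), ('side', 'h2', [0.1, 0.2]), ('side', 'h1', [-0.2, 0.2]), ('side', 'peg', [-0.0, -0.5]), ('side', 'knob', [0.2, 0.1])]
bl [ 0.6444 -0.1809  0.09  ]
br [ 0.5876 -0.4141  0.09  ]
peg [ 0.46   -0.2575  0.1   ]
hinge [ 0.4404 -0.1394  0.09  ]
pivot [ 0.3954 -0.3241  0.09  ]
fr [ 0.3933 -0.3668  0.09  ]
slot [ 0.4508 -0.2573  0.09  ]
h4 [ 0.5022 -0.1627  0.096 ]
red [ 0.4857 -0.1877  0.096 ]
h2 [ 0.4691 -0.2127  0.096 ]
h1 [ 0.4525 -0.2377  0.096 ]
knob [ 0.5251 -0.1281  0.136 ]
bl [ 0.6433 -0.1804  0.09  ]
br [ 0.5897 -0.4134  0.09  ]
red [ 0.4871 -0.1867  0.096 ]
h4 [ 0.5044 -0.1607  0.096 ]
h2 [ 0.4724 -0.2114  0.096 ]
h1 [ 0.4558 -0.2368  0.096 ]
peg [ 0.4618 -0.2565  0.1   ]
knob [ 0.5258 -0.1259  0.136 ]
```

The fit is good to under a pixel. It puts the peg about 9 mm back along the slot, near (0.460, -0.257). I'll move above the knob and work out the target pose.

```bash
cat > geo.py <<'E'
import numpy as np
from scipy.optimize import brentq
a=-.2388; H=np.array([.4404,-.1394]); R=np.array([[np.cos(a),-np.sin(a)],[np.sin(a),np.cos(a)]])
piv=lambda th:H+R@(.19*np.array([-np.sin(th),-np.cos(th)]))
def target(peg,L=.1635):
    th=brentq(lambda t:np.linalg.norm(np.array(peg)-piv(t))-L,0.05,1.2); p=piv(th); d=(np.array(peg)-p); return th,p,np.arctan2(d[1],d[0]),p+d/np.linalg.norm(d)*.235
def knob2(k): # door angle, bar angle from knob xy
    th=brentq(lambda t:np.linalg.norm(np.array(k)-piv(t))-.235,-.05,1.2); p=piv(th); d=np.array(k)-p; b=np.arctan2(d[1],d[0]); return th,b,p+d*.1635/.235
E
python3 -c "
from geo import *
for p in ([.46,-.2575],[.455,-.2575],[.441,-.257]): print(target(p))
"
python3 -m pendant '[[[0,0,0.0165,0.103,0.135,0,1],[0,0,0.0165,0.103,0.135,0,1],[0,0,0.0165,0.103,0.135,0,1],[0,0,0.0165,0.103,0.135,0,1],[0,0,0.0165,0.103,0.135,0,1],[0,0,0.0165,0.103,0.135,0,1],[0,0,0.0165,0.103,0.135,0,1],[0,0,0.0165,0.103,0.135,0,1],[0,0,0.0165,0.103,0.135,0,1],[0,0,0.0165,0.103,0.135,0,1],[0,0,0.0165,0.103,0.135,0,1],[0,0,0.0165,0.103,0.135,0,1],[0,0,0.0165,0.103,0.135,0,1],[0,0,0.0165,0.103,0.135,0,1],[0,0,0,0,0,0,1],[0,0,0,0,0,0,1]]]'
```

```text
(0.6195567028109675, array([ 0.29661382, -0.26359957]), np.float64(0.037314897319212614), array([ 0.53145023, -0.2548326 ]))
(0.6617748430217485, array([ 0.29150002, -0.25742032]), np.float64(-0.00048734337742451525), array([ 0.52649999, -0.25753485]))
(0.7810959869483401, array([ 0.27850982, -0.23885637]), np.float64(-0.1111992407488224), array([ 0.5120584 , -0.26493437]))
time: 2.2
tool_pos: [0.5219, -0.1314, 0.2311]
tool_rot: [0.0, 0.958, -0.288, -0.0]
contact_force: [-0.0, -0.8, -0.1]
gripper_width: 0.995
```

```bash
python3 -m pendant '[[[0,0,0,0.007,0.009,-0.085,0.6],[0,0,0,0.007,0.009,-0.085,0.6],[0,0,0,0,0,-0.085,0.6],[0,0,0,0,0,-0.085,0.6],[0,0,0,0,0,-0.085,0.6],[0,0,0,0,0,-0.08,0.6],[0,0,0,0,0,0,0.6],[0,0,0,0,0,0,0],[0,0,0,0,0,0,0],[0,0,0,0,0,0,0],[0,0,0,0,0,0,0],[0,0,0,0,0,0,0],[0,0,0,0,0,0,0],[0,0,0,0,0,0,0]]]'
```

```text
time: 3.95
tool_pos: [0.5266, -0.1271, 0.1064]
tool_rot: [0.0, 0.958, -0.288, 0.001]
contact_force: [-0.7, -0.0, 5.4]
gripper_width: 0.189
```

```bash
cat >> geo.py <<'E'
PEG=np.array([.46,-.2575])
def tcp(th,b,tau,h=.0164):
    p=piv(th); r=.235*np.cos(tau)-h*np.sin(tau); return np.array([p[0]+r*np.cos(b),p[1]+r*np.sin(b),.09+.235*np.sin(tau)+h*np.cos(tau)])
def bfor(th,delta,peg=PEG):
    v=peg-piv(th); D=np.hypot(*v); return np.arctan2(v[1],v[0])+np.arcsin(delta/D)
E
python3 - <<'E'
from geo import *
print(tcp(0,.9863,0))
t=np.radians(7); P=tcp(0,.9863,0); B=.9863
# lift
for k in (1,2,3,4):
    Q=tcp(0,.9863,t*k/4); print('lift',np.round((Q-P)/.25,4)); P=Q
thf=target(PEG)[0]
for th,de in [(.1,.02),(.2,.024),(.3,.025),(.4,.025),(.5,.024),(.6,.022),(thf,.01),(thf,0)]:
    b=bfor(th,de); Q=tcp(th,b,t); print(round(th,3),round(b,3),'d',np.round((Q-P)/.25,4),'yaw/pi',round((b-B)/np.pi,4),Q.round(4)); P=Q;B=b
E
```

```text
[ 0.52512616 -0.1280206   0.1064    ]
lift [-0.0013 -0.002   0.0287]
lift [-0.0018 -0.0028  0.0286]
lift [-0.0023 -0.0035  0.0285]
lift [-0.0028 -0.0042  0.0283]
0.1 0.832 d [ 0.0399 -0.0662  0.    ] yaw/pi -0.0492 [ 0.533  -0.1477  0.1349]
0.2 0.705 d [ 0.0109 -0.0552  0.    ] yaw/pi -0.0402 [ 0.5357 -0.1615  0.1349]
0.3 0.567 d [ 0.0087 -0.0668  0.    ] yaw/pi -0.0439 [ 0.5379 -0.1782  0.1349]
0.4 0.437 d [-0.005  -0.0637  0.    ] yaw/pi -0.0416 [ 0.5367 -0.1941  0.1349]
0.5 0.312 d [-0.0165 -0.059   0.    ] yaw/pi -0.0397 [ 0.5325 -0.2089  0.1349]
0.6 0.192 d [-0.0259 -0.0534  0.    ] yaw/pi -0.0381 [ 0.5261 -0.2222  0.1349]
0.62 0.099 d [ 0.0027 -0.0745  0.    ] yaw/pi -0.0298 [ 0.5267 -0.2409  0.1349]
0.62 0.037 d [ 0.0038 -0.0565  0.    ] yaw/pi -0.0195 [ 0.5277 -0.255   0.1349]
```

```bash
python3 -m pendant '[[[0.008,-0.0054,0,-0.002,-0.003,0.028,0],[0.008,-0.0054,0,-0.002,-0.003,0.028,0],[0.008,-0.0054,0,-0.002,-0.003,0.028,0],[0.008,-0.0054,0,-0.002,-0.003,0.028,0],[0,0,0,0,0,0,0],[0,0,0,0,0,0,0]]]'
```

```text
time: 4.7
tool_pos: [0.5237, -0.1297, 0.133]
tool_rot: [-0.058, 0.956, -0.287, 0.018]
contact_force: [0.7, 1.8, -0.5]
gripper_width: 0.188
```

```bash
python3 -m pendant '[[[0,0,-0.0164,0.0133,-0.022,0,0],[0,0,-0.0164,0.0133,-0.022,0,0],[0,0,-0.0164,0.0133,-0.022,0,0],[0,0,-0.0134,0.0036,-0.0184,0,0],[0,0,-0.0134,0.0036,-0.0184,0,0],[0,0,-0.0134,0.0036,-0.0184,0,0],[0,0,-0.0146,0.0029,-0.0223,0,0],[0,0,-0.0146,0.0029,-0.0223,0,0],[0,0,-0.0146,0.0029,-0.0223,0,0],[0,0,0,0,0,0,0]]]'; python3 -c "
from h import *
s=manip.state();print(s['tool_pos'],s['contact_force'],s['joint_pos'])
from geo import *
print(knob2(s['tool_pos'][:2]))"
```

```text
time: 5.95
tool_pos: [0.5388, -0.1771, 0.1333]
tool_rot: [-0.053, 0.875, -0.48, 0.03]
contact_force: [3.7, 1.6, -0.2]
gripper_width: 0.185
[ 0.53881916 -0.17705303  0.13326914] [ 3.65843221  1.64139485 -0.21005187] [-0.50141341 -0.05217998  1.88979143  0.11174199  1.2455822   0.46841515]
(0.3282706317996829, np.float64(0.5488839028983601), array([ 0.47782199, -0.21435711]))
```

```bash
python3 -m pendant '[[[0,0,-0.0139,-0.0027,-0.0216,0,0],[0,0,-0.0139,-0.0027,-0.0216,0,0],[0,0,-0.0139,-0.0027,-0.0216,0,0],[0,0,-0.0132,-0.0055,-0.0197,0,0],[0,0,-0.0132,-0.0055,-0.0197,0,0],[0,0,-0.0132,-0.0055,-0.0197,0,0],[0,0,-0.0127,-0.0086,-0.0178,0,0],[0,0,-0.0127,-0.0086,-0.0178,0,0],[0,0,-0.0127,-0.0086,-0.0178,0,0],[0,0,0,0,0,0,0]]]'; python3 - <<'E'
from h import *
for n in('top','side'): grab(n,n+'2.png')
s=manip.state();print(s['tool_pos'],s['contact_force'])
a=cv2.imread('pics/top2.png')[140:225,275:375]; b=cv2.imread('pics/side2.png')[130:205,225:325]
f=lambda i:cv2.resize(i,None,fx=4,fy=4,interpolation=cv2.INTER_CUBIC)[:340,:400]
c=np.zeros((340,800,3),np.uint8);A=f(a);B=f(b);c[:A.shape[0],:400]=A;c[:B.shape[0],400:]=B
cv2.imwrite('pics/c2.png',c)
E
```

```text
time: 7.2
tool_pos: [0.5261, -0.2215, 0.1333]
tool_rot: [-0.046, 0.77, -0.635, 0.039]
contact_force: [5.4, 0.5, 0.1]
gripper_width: 0.183
[ 0.5262144  -0.22132132  0.13328998] [5.22273097 1.67149632 0.13603825]
```

View pics/c2.png

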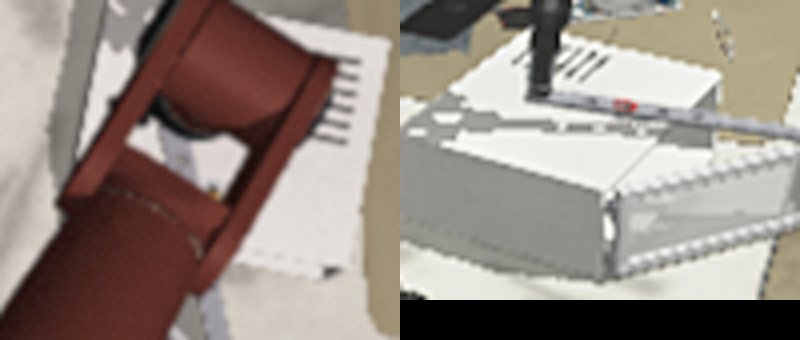

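Door is open and the bar is held up, with the red ring at about side crop (625,105). The peg shows in the top crop at about (213,192), to the right of the bar. Next I'll swing the hole over the peg.

```bash
python3 -m pendant '[[[0,0,-0.0085,0.001,-0.022,0,0],[0,0,-0.0085,0.001,-0.022,0,0],[0,0,-0.0085,0.001,-0.022,0,0],[0,0,-0.0085,0.001,-0.022,0,0],[0,0,-0.0085,0.001,-0.022,0,0],[0,0,-0.007,0.0014,-0.024,0,0],[0,0,0,0,0,0,0],[0,0,0,0,0,0,0]]]'; python3 - <<'E'
from geo import *
from h import *
s=manip.state();print(s['tool_pos'],s['contact_force'],s['joint_pos'])
th,p,b,k=target(PEG)
for t in (6.6,5,4,3.4,2,1,0): print(t,tcp(th,b,np.radians(t)).round(4))
for n in('top','side'): grab(n,n+'3.png')
b=cv2.imread('pics/side3.png')[130:205,225:325]
cv2.imwrite('pics/c3.png',cv2.resize(b,None,fx=8,fy=8,interpolation=cv2.INTER_CUBIC))
E
```

```text
time: 8.3
tool_pos: [0.5275, -0.2545, 0.133]
tool_rot: [-0.043, 0.719, -0.692, 0.042]
contact_force: [4.7, 1.5, 0.8]
gripper_width: 0.18
[ 0.52754797 -0.25449979  0.13299053] [4.70709713 1.49967695 0.78376423] [-0.61133647 -0.02763304  1.86644156  0.07737647  1.20652214  0.89696872]
6.6 [ 0.528  -0.255   0.1333]
5 [ 0.5291 -0.2549  0.1268]
4 [ 0.5297 -0.2549  0.1228]
3.4 [ 0.5301 -0.2549  0.1203]
2 [ 0.5307 -0.2549  0.1146]
1 [ 0.5311 -0.2548  0.1105]
0 [ 0.5315 -0.2548  0.1064]
```

View pics/c3.png

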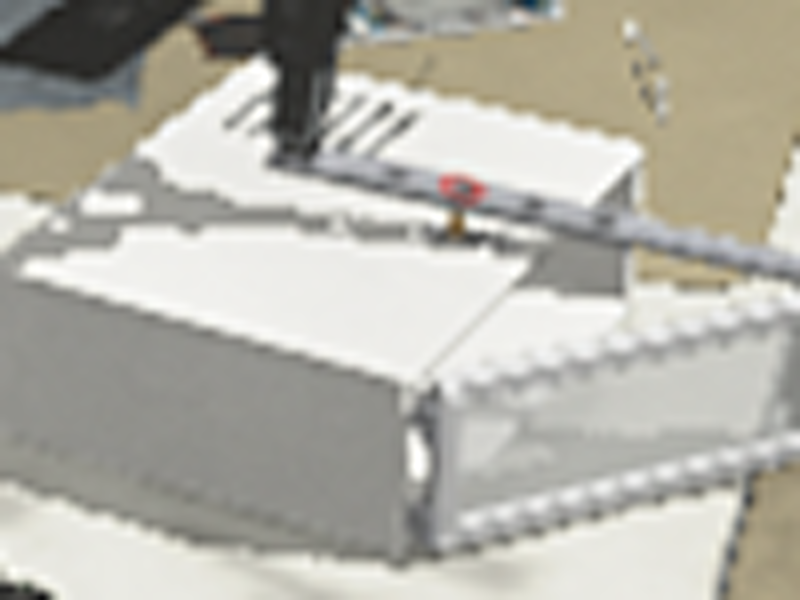

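The ring is at crop (462,189), and the brass peg is right under it at (457,212-237). I'll compare them numerically.

```bash
python3 - <<'E'
from h import *
d=grab('side'); f=d['frame'][130:205,225:325].astype(int)
B,G,R=f[...,0],f[...,1],f[...,2]
def cen(m):
    w=m.astype(float); v,u=np.indices(m.shape); return (u*w).sum()/w.sum()+225,(v*w).sum()/w.sum()+130,m.sum()
roi=np.zeros(B.shape,bool); roi[18:31,50:65]=1
red=roi&(R-G>60)&(G-B<25); br=roi&(R-B>50)&~red
print('red',cen(red),'brass',cen(br)); print([tuple(x) for x in np.argwhere(br)+[130,225]], [f[y-130,x-225].tolist() for y,x in np.argwhere(br)+[130,225]])
r=cen(red); q=onz(d,r[0],r[1],.1148); print('hole',q.round(4))
for z in (.09,.0925,.095): print(z,onz(d,*cen(br)[:2],z).round(4))
# where is image of vertical below the hole
for z in (.09,.095,.1): print(proj(d,[q[0],q[1],z]).round(2))
# initial side peg px
E
```

```text
red (np.float64(281.8), np.float64(152.8), np.int64(5)) brass (np.float64(283.0), np.float64(154.8), np.int64(5))
[(np.int64(152), np.int64(283)), (np.int64(153), np.int64(285)), (np.int64(154), np.int64(283)), (np.int64(157), np.int64(282)), (np.int64(158), np.int64(282))] [[143, 148, 197], [137, 136, 192], [85, 86, 142], [75, 113, 135], [53, 90, 113]]
hole [ 0.4584 -0.2598  0.1148]
0.09 [ 0.4606 -0.2936  0.09  ]
0.0925 [ 0.4597 -0.2889  0.0925]
0.095 [ 0.4587 -0.2841  0.095 ]
[281.52 159.25]
[281.58 157.96]
[281.63 156.66]
```

```bash
python3 -m pendant '[[[0,0.0035,0,0.0018,0,-0.01,0],[0,0.0035,0,0.0018,0,-0.01,0],[0,0.0035,0,0.0018,0,-0.01,0],[0,0.0035,0,0.0018,0,-0.01,0],[0,0,0,0,0,0,0]]]'; python3 -m pendant '[[[0,0.0023,0,0.001,0,-0.0065,0],[0,0.0023,0,0.001,0,-0.0065,0],[0,0,0,0,0,0,0]]]';python3 -m pendant '[[[0,0.0023,0,0.001,0,-0.0065,0],[0,0.0023,0,0.001,0,-0.0065,0],[0,0,0,0,0,0,0]]]'
```

```text
time: 9.07
tool_pos: [0.5294, -0.2544, 0.1226]
tool_rot: [-0.028, 0.72, -0.693, 0.026]
contact_force: [3.5, 0.4, -0.2]
gripper_width: 0.184
time: 9.45
tool_pos: [0.5299, -0.2545, 0.1196]
tool_rot: [-0.023, 0.72, -0.693, 0.021]
contact_force: [4.3, 0.8, -1.2]
gripper_width: 0.189
time: 9.82
tool_pos: [0.5304, -0.2545, 0.1163]
tool_rot: [-0.018, 0.72, -0.693, 0.016]
contact_force: [3.7, 0.6, 0.6]
gripper_width: 0.185
```

```bash
python3 -m pendant '[[[0,0.0023,0,0.0008,0,-0.0065,0],[0,0.0023,0,0.0006,0,-0.0065,0],[0,0,0,0,0,0,0]]]';python3 -m pendant '[[[0,0.0023,0,0.0004,0,-0.0065,0],[0,0.0023,0,0.0004,0,-0.0065,0],[0,0,0,0,0,0,0]]]'
```

```text
time: 10.2
tool_pos: [0.5307, -0.2545, 0.113]
tool_rot: [-0.013, 0.72, -0.693, 0.011]
contact_force: [3.8, -0.7, -0.1]
gripper_width: 0.186
time: 10.58
tool_pos: [0.531, -0.2545, 0.1098]
tool_rot: [-0.008, 0.721, -0.693, 0.006]
contact_force: [3.2, 0.4, -0.4]
gripper_width: 0.189
```

```bash
python3 -m pendant '[[[0,0.0023,0,0.0004,0,-0.0065,0],[0,0.0023,0,0.0002,0,-0.006,0],[0,0,0,0,0,0,0]]]'; python3 - <<'E'
from h import *
d=grab('side','side4.png'); b=d['frame'][130:205,225:325]
cv2.imwrite('pics/c4.png',cv2.resize(b,None,fx=8,fy=8,interpolation=cv2.INTER_CUBIC)); print(manip.state()['contact_force'])
E
```

```text
time: 10.95
tool_pos: [0.5311, -0.2545, 0.1067]
tool_rot: [-0.003, 0.721, -0.693, 0.0]
contact_force: [4.2, 0.7, -0.2]
gripper_width: 0.188
[ 4.54200554  0.04164774 -0.24873208]
```

View pics/c4.png

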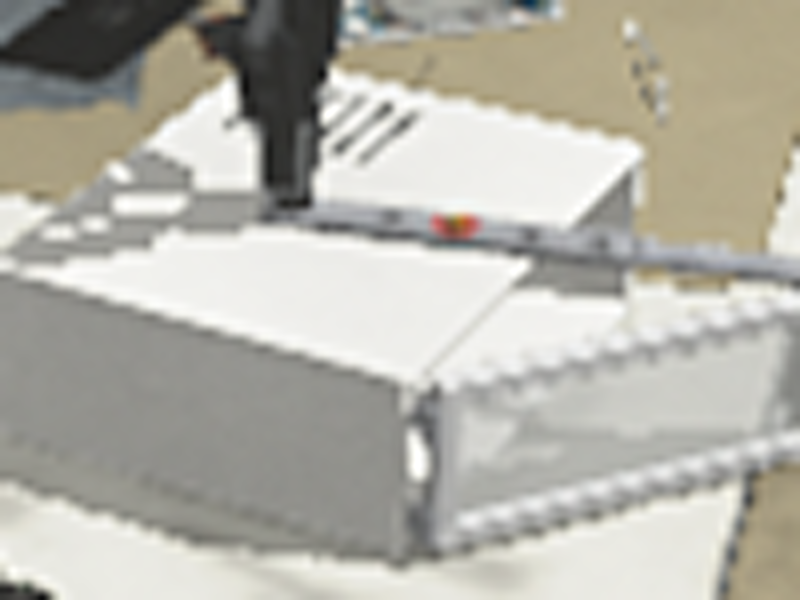

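The brass peg shows inside the red ring at (455,222), and the bar lies flat. I'll ease the spring load onto the peg, release the knob and retreat upward.

```bash
python3 -m pendant '[[[0,0,0,0.003,0,0,0],[0,0,0,0.003,0,0,0],[0,0,0,0,0,0,0]]]'; python3 -m pendant '[[[0,0,0,0,0,0,0.5],[0,0,0,0,0,0,0.5],[0,0,0,0,0,0,0.5],[0,0,0,0,0,0,0.5],[0,0,0,0,0,0,0.5]]]'; python3 -m pendant '[[[0,0,0,0,0,0.03,0.5],[0,0,0,0,0,0.06,0.5],[0,0,0,0,0,0.1,0.5],[0,0,0,0,0,0.1,0.5],[0,0,0,0,0,0.1,0.5],[0,0,0,0,0,0.1,0.5],[0,0,0,0,0.1,0.1,0.5],[0,0,0,0,0.1,0,0.5],[0,0,0,0,0.1,0,0.5],[0,0,0,0,0.1,0,0.5],[0,0,0,0,0.1,0,0.5],[0,0,0,0,0.1,0,0.5],[0,0,0,0,0.1,0,0.5],[0,0,0,0,0.1,0,0.5],[0,0,0,0,0,0,0.5],[0,0,0,0,0,0,0.5]]]'; python3 - <<'E'
from h import *
b=grab('side','side5.png')['frame'][130:205,225:325]; a=grab('top','top5.png')['frame'][140:240,270:380]
c=np.zeros((400,800,3),np.uint8); A=cv2.resize(a,None,fx=4,fy=4,interpolation=cv2.INTER_CUBIC)[:,:400];B=cv2.resize(b,None,fx=4,fy=4,interpolation=cv2.INTER_CUBIC)
c[:,:400]=A;c[:300,400:]=B;cv2.imwrite('pics/c5.png',c)
E
```

```text
time: 11.38
tool_pos: [0.5326, -0.2546, 0.1069]
tool_rot: [-0.003, 0.721, -0.693, 0.001]
contact_force: [3.9, 0.1, -0.4]
gripper_width: 0.186
time: 12.0
tool_pos: [0.5325, -0.2545, 0.1069]
tool_rot: [-0.003, 0.72, -0.693, 0.001]
contact_force: [0.5, -0.0, -0.3]
gripper_width: 0.501
time: 14.0
tool_pos: [0.5328, -0.055, 0.2553]
tool_rot: [-0.003, 0.72, -0.693, 0.001]
contact_force: [-0.3, 0.4, 0.5]
gripper_width: 0.501
```

View pics/c5.png

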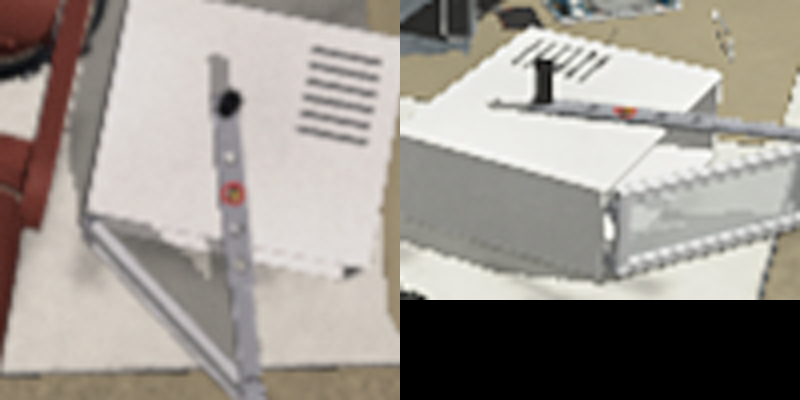

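The peg is inside the red ring at top crop (233,195), the stay lies flat, and the door stands ajar with the gripper clear. I'm handing it in.

```bash
python3 -c "
from plant import manip
print(manip.job_done())"
```

```text
the job is handed in; nothing more can be done
None
```

The cabinet door is propped ajar by the stay, with the red-ringed hole over the brass peg. The job was handed in at about 14 s of robot time.

I gripped the stay by its knob, lifted it about 27 mm and pushed the door open. I then swung the hole over the peg, lowered it in small steps, eased the load onto the peg, let go and backed away.

- **Final pictures:** the last two views, top and side, were taken after release. They show the peg inside the red ring, the stay flat on the cabinet's top, the door ajar and the gripper clear. By the geometry, the door stands at about 0.62 rad; I did not measure it separately.
- **Forces:** the highest wrist-force reading I saw was about 5.5 N. I only read the force at the end of each move, so brief peaks in between would not show. The peg went in without any noticeable contact.
- **Loose things:** I kept the moves well away from them, but I did not compare before and after pictures of them.

No check failed or disagreed. One automatic colour measurement of the ring and peg was unusable because it found too few pixels, so I judged their alignment by eye from the enlarged picture.

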